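# Release a caster wheel from the feed lane and sort the goods

### The job

Somebody has left a red spray can in the pick end of the wheel feed lane: put it in the white bin. Then pull the yellow sprung slide all the way out to its stop so that the caster wheel rolls down to the pick end, ease the slide back home without letting it snap, and put the wheel in the blue bin. Leave everything else on the bench where it is.

Things in the scene. Friction and masses are not known exactly. Their poses are not given: they have to be found in the camera images.
- lane: Blue feed channel with grey floor, fixed, open on top, 48 mm wide inside, walls 6 mm, along its x. Origin on the bench under it, z up. Low pick end at -x: flat floor 30 mm above the bench from x = -112 to -50 mm, ending at an end wall; from -50 mm the floor climbs towards +x at 0.24 rad for 200 mm. All walls stand 45 mm above the floor (pick end: 75 mm above the bench; top end: 125 mm).
- pick_end (a point): Middle of the flat floor of the lane's pick end, 30 mm above the bench; axes as the lane's.
- stop_slide (a joint): Position of the yellow sprung slide (m): 0 home (its blade crosses the lane and holds the wheel back), 0.07 pulled fully out to its stop. It moves level along the lane's +y. The spring pulls it home with 5 N at home, 9 N at the stop. The blade frees the wheel only after about 58 mm.
- loop (a point): Centre of the opening of the slide's flat, level yellow loop handle on the lane's +y side; moves with the slide. At home at (40, 103, 90) mm in the lane's frame. Opening 64 mm along the lane's x, 60 mm along its y; bars 10 mm square; free space below. A finger put down through it draws the slide by the outer bar, whose middle is 35 mm from this point along the lane's +y.
- wheel: Caster wheel, black tyre, grey hub, diameter 90 mm, width 40 mm, 0.3 kg. Origin at its centre, own y along its axle. Starts standing in the upper lane, axle along the lane's y, against the slide's blade. Freed, it rolls down and stands at the pick end, centre 75 mm above the bench, at lane x of about -67 to -55 mm.
- can: Red spray can with white band and white cap, diameter 42 mm, 130 mm tall, 0.2 kg. Origin at its mid height, own z along it. It starts upright in the lane's pick end, its foot 30 mm above the bench.
- can_bin: White open bin for cans, fixed, 150 mm (x) by 190 mm (y), 70 mm high, walls and floor 5 mm. Origin under its centre.
- wheel_bin: Blue open bin for wheels, fixed, the same size: 150 mm (x) by 190 mm (y), 70 mm high, walls and floor 5 mm. Origin under its centre.
- carton: Bystander: plain cardboard carton, 60 x 85 x 50 mm, origin under its centre.
- tape_roll: Bystander: brown tape roll lying flat, diameter 90 mm, 45 mm high, origin under its centre.
- mug: Bystander: white mug, diameter 80 mm, 90 mm high, origin under its centre.
- jar: Bystander: clear jar with steel cap, diameter 68 mm, 85 mm high, origin under its centre.
- wrench: Bystander: steel wrench lying flat, 180 mm long along its x.
- fork: Bystander: steel caster fork, upside down on its 100 x 80 mm plate, 72 mm high, origin under the plate.

How it is judged:
By the outcome, as a careful person would: the job done as asked, in the order asked, and still so for the second after the job is handed in, with the robot touching nothing.
It also fails if it takes over 72 s, if anything falls off the work surface, if the arm or the gripper's body presses on something with over 40 N, if the wrist force passes 120 N, or if a joint passes its speed limit or range.

### The arm

A 6-joint arm with a two-finger parallel gripper is mounted at the origin on the work surface. World frame = base frame: x ahead of the robot, y to its left, z up, the work surface at z = 0. Lengths are in m, angles in rad, forces in N, time in s.
With the tool pointing down it reaches from about 0.35 to 0.85 m from the base axis. Payload 8.1 kg.
Tool frame: the origin (TCP) lies between the finger pads; the fingertips stand 25 mm ahead of it and the grasp point (between the pads) lies 6 mm ahead of it; z points along the fingers, y is the line along which they close (so a half turn about z gives the same grasp; the last joint's range is limited). The gripper opens to 93 mm and grips with 3 to 60 N. Pads are 15 mm wide; open, the fingers measure 128 mm over their backs; the gripper's body (75 mm by 188 mm) begins 65 mm behind the grasp point.
Start: joints at [-1.192, 0.13, 1.488, -0, 1.523, -0.085], TCP at [0.268, -0.537, 0.216] pointing down, gripper open.
Joint ranges: [-2.96, 2.96], [-0.89, 2.26], [0.02, 2.5], [-1.34, 4.48], [0, 2.73], [-2.66, 2.66]. Speed limits (rad/s): [2.39, 2.39, 2.79, 3.14, 3.14, 3.14].

### API

Orientations are given as a rotation vector (axis times angle).
In Python, from plant import robot gives the robot as it stands.
- The arm moves only by the tool arm_command, never from a script. Its argument "increments" is text: rows parted by semicolons, each of 5 numbers parted by spaces: the closure, from 0 (fully open) to 1 (shut), then the shift along the tool's x, y, z in mm, then the turn about the tool's z in rad. A call has 1 to 5 rows; each row is the pose to reach, as a shift and turn from the pose commanded when the call began, along the tool's axes at that moment; what a row does not reach only later rows make up. A row lasts 1/10 s, in which the tool goes at most 50 mm and 8.59 degrees, less where a joint would pass 70% of its speed; a pose out of reach is approached as far as the arm can. A call with a gripper value outside its range is refused whole. The fingers move at their own pace and stop on an object; "grip_force" is the grip in N (left out, the last holds). Time passes only in rows, so rows that repeat a pose let the fingers close. It gives the time, the measured TCP pose, the force, the opening and the grip force at its end, in the units of the state.
- robot.read_state(): the state, without advancing time (a new reading comes with each control period).
- robot.read_camera(name): name is "side" or "top"; returns the picture (400x640x3 uint8, blue, green, red); there is no depth.
- robot.camera_model(name): a dict with "fx", "fy", "cx", "cy" (pixels), "eye" and "rotation" of the camera in the world. Camera axes: x right, y down, z forward; pixel columns grow to the right and rows downward; lengths in m; the calibration is good to about 2 mm. A picture is of the moment at which its call begins. camera_model takes no time and is no camera call.
- robot.close_job(): hands the job in; it is judged then, once.
The state is a dict: "t": time; "q": joint angles; "dq": joint speeds; "joint_torque": joint torques, N m; "tool_pos": TCP position; "orientation": TCP orientation; "force": force on the tool from outside, world axes, zero at the start; "wrist_torque": the same for the moment, N m; "opening": finger opening in m; "gripper_force": force on a finger pad.
Only numpy, scipy, OpenCV 4.12 (cv2) and the standard library are available. Lean on these libraries where they do the work, as an engineer would, in place of code of your own. Each camera call takes 0.05 s, during which the arm holds its last target. There are 200 camera calls.

## Working session

There is one attempt and no reset: what is moved stays moved. The work goes in short steps, Python scripts to look and compute and a tool call to move; the robot and the scene stay as the last step left them, time stands still between calls to the robot, and variables do not carry over. Pictures are saved under pics/ and viewed, at most 10 in all, crops included, and the job is handed in when it is done.

Besides the shell and the picture viewer there is one more tool, called after "Request:" as name(argument=value, ...) on one line, values as JSON. arm_command: Moves the arm, as the interface text tells. Its arguments: {"type":"object","properties":{"increments":{"type":"string"},"grip_force":{"type":"number"}},"required":["increments"]}

```bash
ls; mkdir -p pics
python3 - <<'E'
from plant import robot
import cv2,numpy as np
for n in("side","top"):
    cv2.imwrite(f"pics/{n}0.png",robot.read_camera(n)); m=robot.camera_model(n); print(n,{k:np.round(v,4).tolist() for k,v in m.items()})
s=robot.read_state(); print(s)
E
```

```text
pics
side {'fx': 501.836, 'fy': 501.836, 'cx': 318.238, 'cy': 197.9601, 'eye': [-0.3037, 0.9426, 1.0998], 'rotation': [-0.9306, 2.4213, -1.1581]}
top {'fx': 432.843, 'fy': 432.843, 'cx': 313.7126, 'cy': 199.3625, 'eye': [0.4273, 0.0168, 1.2512], 'rotation': [-2.2002, 2.1555, -0.0846]}
{'t': 0.1, 'q': array([-1.19239790e+00,  1.31093354e-01,  1.48914038e+00, -1.23685794e-05,
        1.52297875e+00, -8.53565547e-02]), 'dq': array([ 0.00082158, -0.00205225, -0.00277186, -0.00029192, -0.00078525,
       -0.00201096]), 'joint_torque': array([ 5.88007752e-04, -5.61337888e+01, -4.93097305e+01,  7.70007796e-02,
        2.89886986e-02, -7.08638754e-05]), 'tool_pos': array([ 0.26823997, -0.53614289,  0.2146042 ]), 'orientation': array([-3.05595505e+00, -7.21587310e-01,  3.90476377e-04]), 'force': array([-0.61899142, -0.14701141,  0.60450154]), 'wrist_torque': array([ 0.01871506,  0.01083077, -0.04632544]), 'gripper_force': 0.0, 'opening': 0.09315941041758838}
```

View pics/top0.png

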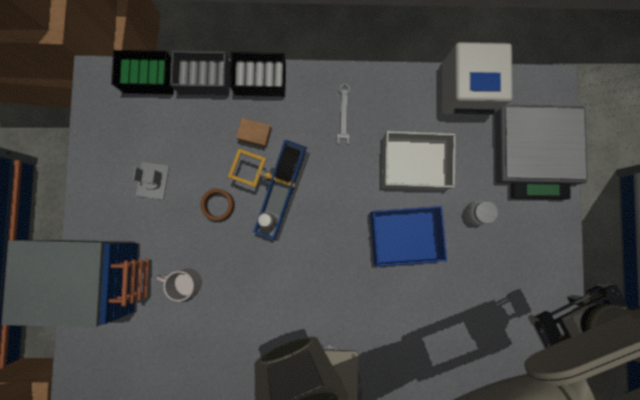

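View pics/side0.png

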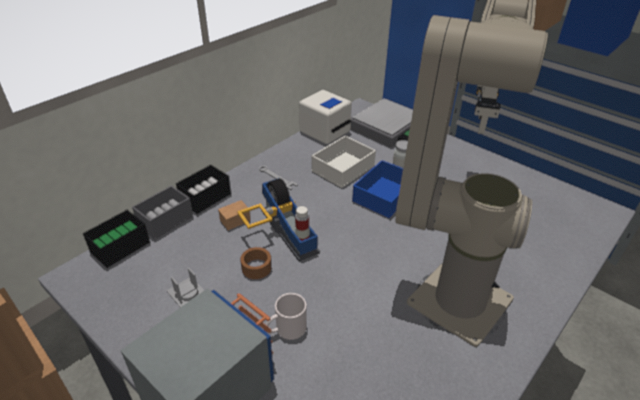

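```bash
cat > h.py <<'E'
from plant import robot
import cv2,numpy as np
from scipy.spatial.transform import Rotation as R
def ray(n,uv):
    m=robot.camera_model(n); uv=np.atleast_2d(uv).astype(float)
    d=np.c_[(uv[:,0]-m["cx"])/m["fx"],(uv[:,1]-m["cy"])/m["fy"],np.ones(len(uv))]
    return np.array(m["eye"]),d@R.from_rotvec(m["rotation"]).as_matrix().T
def plane(n,uv,z):
    e,d=ray(n,uv); return e+d*((z-e[2])/d[:,2])[:,None]
def proj(n,P):
    m=robot.camera_model(n); c=(np.atleast_2d(P)-m["eye"])@R.from_rotvec(m["rotation"]).as_matrix()
    return np.c_[m["fx"]*c[:,0]/c[:,2]+m["cx"],m["fy"]*c[:,1]/c[:,2]+m["cy"]]
def tri(a,b):
    e1,d1=ray("top",a);e2,d2=ray("side",b);d1,d2=d1[0],d2[0]
    s=np.linalg.lstsq(np.c_[d1,-d2],e2-e1,rcond=None)[0]
    return (e1+s[0]*d1+e2+s[1]*d2)/2, np.linalg.norm(e1+s[0]*d1-e2-s[1]*d2)
def mask(im,lo,hi,roi):
    m=cv2.inRange(cv2.cvtColor(im,cv2.COLOR_BGR2HSV),lo,hi); o=np.zeros_like(m); x0,y0,x1,y1=roi; o[y0:y1,x0:x1]=m[y0:y1,x0:x1]; return o
E
python3 - <<'E'
from h import *
np.set_printoptions(precision=4,suppress=True)
T=cv2.imread("pics/top0.png");S=cv2.imread("pics/side0.png")
for n,im,roi in(("top",T,(220,140,310,220)),("side",S,(230,190,310,240))):
    m=mask(im,(15,90,80),(35,255,255),roi)
    cs,h=cv2.findContours(m,cv2.RETR_CCOMP,cv2.CHAIN_APPROX_NONE)
    for c,hh in zip(cs,h[0]):
        if cv2.contourArea(c)>60:
            r=cv2.minAreaRect(c); M=cv2.moments(c); ct=(M['m10']/M['m00'],M['m01']/M['m00'])
            b=plane(n,cv2.boxPoints(r),.095)
            print(n,"hole" if hh[3]>=0 else "outer",cv2.contourArea(c),ct,plane(n,ct,.09)); print(b)
def rect(n,im,lo,hi,roi,z):
    m=mask(im,lo,hi,roi); m=cv2.morphologyEx(m,cv2.MORPH_CLOSE,np.ones((5,5)))
    c=max(cv2.findContours(m,0,1)[0],key=cv2.contourArea); r=cv2.minAreaRect(c); print(n,r); p=plane(n,cv2.boxPoints(r),z);print(p,p.mean(0),np.linalg.norm(p[1]-p[0]),np.linalg.norm(p[2]-p[1]))
rect("top",T,(105,120,40),(125,255,255),(360,200,450,275),.07)
rect("top",T,(0,0,120),(180,70,255),(375,125,460,197),.07)
rect("top",T,(105,110,30),(125,255,255),(250,135,312,245),.075)
for n,im,roi in(("top",T,(250,205,285,235)),("side",S,(285,195,320,245))):
    m=mask(im,(0,0,130),(180,70,255),roi); 
    for c in cv2.findContours(m,0,1)[0]:
        if cv2.contourArea(c)>15: print(n,cv2.minEnclosingCircle(c),cv2.boundingRect(c))
cv2.imwrite("pics/crop0.png",np.hstack([cv2.resize(T[130:250,220:320],None,fx=4,fy=4,interpolation=2),cv2.resize(S[165:285,230:330],None,fx=4,fy=4,interpolation=2)]))
E
```

```text
top outer 885.0 (246.44858757062147, 167.3779661016949) [[0.6052 0.2063 0.09  ]]
[[0.5768 0.2572 0.095 ]
 [0.6584 0.2322 0.095 ]
 [0.6326 0.1538 0.095 ]
 [0.5514 0.1792 0.095 ]]
top hole 531.0 (246.469868173258, 167.28248587570621) [[0.6055 0.2062 0.09  ]]
[[0.5834 0.2459 0.095 ]
 [0.6478 0.2244 0.095 ]
 [0.6267 0.1647 0.095 ]
 [0.5624 0.1864 0.095 ]]
side outer 548.5 (255.12792464296564, 215.13643269522942) [[0.6063 0.2019 0.09  ]]
[[0.6621 0.2305 0.095 ]
 [0.6215 0.1121 0.095 ]
 [0.5397 0.1642 0.095 ]
 [0.5808 0.2759 0.095 ]]
side hole 239.0 (254.88005578800556, 215.39609483960948) [[0.606  0.2032 0.09  ]]
[[0.6367 0.2252 0.095 ]
 [0.6279 0.1602 0.095 ]
 [0.5656 0.1904 0.095 ]
 [0.5755 0.2527 0.095 ]]
side outer 79.0 (285.75738396624473, 206.95147679324893) [[0.5646 0.1111 0.09  ]]
[[0.5832 0.1244 0.095 ]
 [0.5674 0.0853 0.095 ]
 [0.5356 0.1076 0.095 ]
 [0.5514 0.1458 0.095 ]]
top ((408.1823425292969, 235.87057495117188), (54.83799743652344, 71.71122741699219), 85.60128784179688)
[[ 0.4942 -0.1329  0.07  ]
 [ 0.5132 -0.328   0.07  ]
 [ 0.3652 -0.3388  0.07  ]
 [ 0.3464 -0.1457  0.07  ]] [ 0.4298 -0.2364  0.07  ] 0.1960226637136807 0.14838714459862254
top ((420.2787170410156, 158.53114318847656), (69.42449188232422, 53.87691879272461), 2.2906100749969482)
[[ 0.5698 -0.1711  0.07  ]
 [ 0.7201 -0.1759  0.07  ]
 [ 0.7161 -0.368   0.07  ]
 [ 0.566  -0.3612  0.07  ]] [ 0.643  -0.2691  0.07  ] 0.15041274620569217 0.19211495397244258
top ((289.3999938964844, 160.8000030517578), (22.768400192260742, 36.68242263793945), 18.434947967529297)
[[0.589  0.1358 0.075 ]
 [0.6864 0.1066 0.075 ]
 [0.6675 0.0466 0.075 ]
 [0.5704 0.0762 0.075 ]] [0.6283 0.0913 0.075 ] 0.10166338565905243 0.06292308386900958
top ((264.25, 219.5), 5.942532062530518) (259, 214, 12, 12)
side ((290.875, 223.625), 6.719940185546875) (286, 217, 9, 14)
side ((305.0, 219.5), 28.218000411987305) (291, 195, 29, 50)
```

View pics/crop0.png

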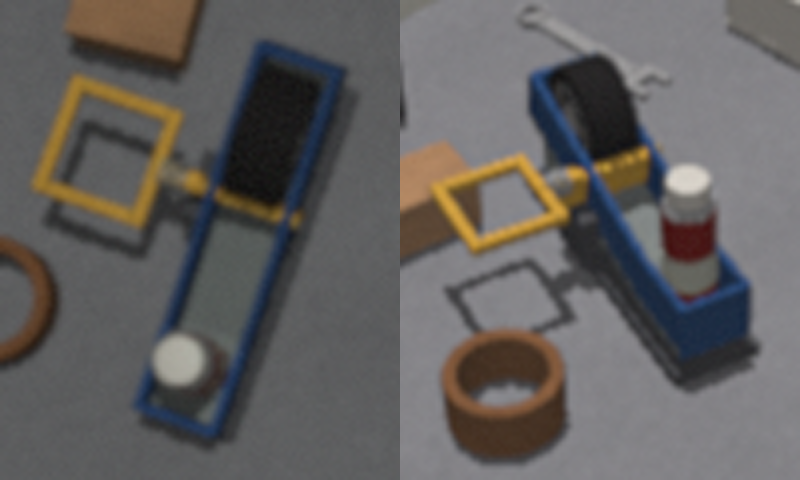

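```bash
cat >> h.py <<'E'
def go(x,y,z,yaw=None):
    s=robot.read_state(); p=s["tool_pos"]; M=R.from_rotvec(s["orientation"]).as_matrix()
    cur=np.arctan2(M[1,0],M[0,0]); d=M.T@(np.array([x,y,z])-p)*1000
    t=0 if yaw is None else (cur-yaw+np.pi)%(2*np.pi)-np.pi
    print("t %.2f pos"%s["t"],np.round(p,4),"yaw %.3f q"%cur,np.round(s["q"],2),"op %.4f F"%s["opening"],np.round(s["force"],1)); print("-> shift",np.round(d,1),"turn %.3f"%t, "(alt %.3f)"%((t+2*np.pi)%(2*np.pi)-np.pi))
E
python3 - <<'E'
from h import *
np.set_printoptions(precision=4,suppress=True)
a=plane("top",[[254.25,231.25],[273.25,239.25]],.075); b=plane("top",[[285,140],[306.25,147.5]],.125)
print(a,b,np.linalg.norm(a[1]-a[0])); ma,mb=a.mean(0),b.mean(0); d=mb-ma; yaw=np.arctan2(d[1],d[0]); print("yaw",yaw,np.hypot(*d[:2]))
for yw in(yaw,-.305):
    c,s=np.cos(yw),np.sin(yw); Rz=np.array([[c,-s],[s,c]])
    print(yw,"orig from pick",ma[:2]-Rz@[-.118,0],"from loop",np.array([.6058,.2055])-Rz@[.04,.103])
print("cap",plane("top",(264.75,219.75),.16),tri((264.75,219.75),(302,210)))
go(.48,.15,.22,-.3)
E
```

```text
[[0.4332 0.1817 0.075 ]
 [0.4127 0.1296 0.075 ]] [[0.6749 0.1012 0.125 ]
 [0.6559 0.0446 0.125 ]] 0.056023906127338735
yaw -0.329096211194411 0.25617352621560124
-0.329096211194411 orig from pick [0.5346 0.1175] from loop [0.5347 0.121 ]
-0.305 orig from pick [0.5355 0.1202] from loop [0.5367 0.1193]
cap [[0.4623 0.1443 0.16  ]] (array([0.4624, 0.1446, 0.1573]), np.float64(4.6096135108485794e-05))
t 0.10 pos [ 0.2682 -0.5361  0.2146] yaw 0.464 q [-1.19  0.13  1.49 -0.    1.52 -0.09] op 0.0932 F [-0.6 -0.1  0.6]
-> shift [ 496.3 -519.    -4.5] turn 0.764 (alt -2.378)
```

```bash
cat >> h.py <<'E'
def plan(x,y,z,yaw,n=None):
    s=robot.read_state(); p=s["tool_pos"]; M=R.from_rotvec(s["orientation"]).as_matrix(); cur=np.arctan2(M[1,0],M[0,0])
    dy=(yaw-cur); v=np.array([x,y,z])-p
    n=n or int(max(np.ceil(np.linalg.norm(v)/.24),np.ceil(abs(dy)/.72),1))
    print("t %.2f"%s["t"],np.round(p,4),"yaw %.3f"%cur,"q",np.round(s["q"],2),"op %.4f"%s["opening"])
    for i in range(n):
        a=cur+dy*i/n; w=v/n*1000; c,sn=np.cos(a),np.sin(a)
        print("  call: %.1f %.1f %.1f %.3f"%(c*w[0]+sn*w[1],sn*w[0]-c*w[1],-w[2],-dy/n))
def lane(x,y):
    c,s=np.cos(-.31),np.sin(-.31); return .5358+c*x-s*y,.1200+s*x+c*y
E
python3 -c "
from h import *
print(lane(-.077,0),lane(.04,.103))
plan(.4623,.1443,.225,2.83)"
```

```text
(np.float64(0.4624703151188001), np.float64(0.14348951500614515)) (np.float64(0.6053143823491033), np.float64(0.20588801224049075))
t 0.10 [ 0.2682 -0.5361  0.2146] yaw 0.464 q [-1.19  0.13  1.49 -0.    1.52 -0.09] op 0.0932
  call: 119.5 -130.4 -2.6 -0.592
  call: 171.9 -41.6 -2.6 -0.592
  call: 165.9 61.3 -2.6 -0.592
  call: 103.5 143.4 -2.6 -0.592
```

Request:
arm_command(increments="0 120 -130 -5 -0.59; 0 120 -130 -5 -0.59; 0 120 -130 -5 -0.59; 0 120 -130 -5 -0.59; 0 120 -130 -5 -0.59")

```text
t: 0.6
tool_pos: [0.3186, -0.3638, 0.2205]
orientation: [-2.709, -1.589, -0.001]
force: [0.3, 0.0, 0.2]
opening: 0.0926
gripper_force: 0.0
```

Request:
arm_command(increments="0 172 -42 -5 -0.59; 0 172 -42 -5 -0.59; 0 172 -42 -5 -0.59; 0 172 -42 -5 -0.59; 0 172 -42 -5 -0.59")

```text
t: 1.1
tool_pos: [0.3669, -0.1945, 0.2257]
orientation: [2.133, 2.306, 0.001]
force: [-0.3, -0.7, -0.9]
opening: 0.0929
gripper_force: 0.0
```

Request:
arm_command(increments="0 166 61 0 -0.59; 0 166 61 0 -0.59; 0 166 61 0 -0.59; 0 166 61 0 -0.59; 0 166 61 0 -0.59")

```text
t: 1.6
tool_pos: [0.4156, -0.025, 0.2253]
orientation: [-1.373, -2.825, -0.0]
force: [0.5, -0.5, 0.6]
opening: 0.0931
gripper_force: 0.0
```

```bash
python3 -c "
from h import *
plan(.4623,.1440,.225,2.83)"
```

```text
t 1.60 [ 0.4156 -0.025   0.2253] yaw 2.237 q [-0.18 -0.39  1.95  0.    1.59 -0.85] op 0.0931
  call: 104.1 141.1 0.3 -0.593
```

Request:
arm_command(increments="0 104 141 0 -0.593; 0 104 141 0 -0.593; 0 104 141 0 -0.593; 0 104 141 0 -0.593; 0 104 141 0 -0.593")

```text
t: 2.1
tool_pos: [0.463, 0.143, 0.2249]
orientation: [-0.491, -3.102, 0.001]
force: [0.5, -0.5, -0.4]
opening: 0.0931
gripper_force: 0.0
```

```bash
python3 -c "
from h import *
plan(.4623,.1440,.118,2.83)
im=robot.read_camera('side'); cv2.imwrite('pics/s1.png',cv2.resize(im[130:290,220:420],None,fx=3,fy=3))"
```

```text
t 2.10 [0.463  0.143  0.2249] yaw 2.827 q [ 0.19 -0.19  1.78 -0.    1.55 -1.06] op 0.0931
  call: 1.0 0.7 106.9 -0.003
```

View pics/s1.png

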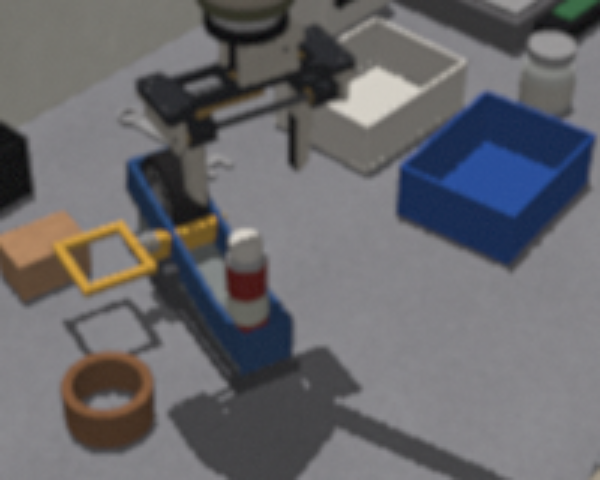

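Request:
arm_command(increments="0 1 1 40 0; 0 1 1 80 0; 0 1 1 107 0; 0 1 1 107 0; 0 1 1 107 0", grip_force=20)

```text
t: 2.65
tool_pos: [0.4615, 0.1418, 0.119]
orientation: [-0.5, -3.101, 0.001]
force: [0.0, -0.4, 0.2]
opening: 0.0931
gripper_force: 0.0
```

Request:
arm_command(increments="1 0 0 0 0; 1 0 0 0 0; 1 0 0 0 0; 1 0 0 0 0; 1 0 0 0 0", grip_force=20)

```text
t: 3.15
tool_pos: [0.4615, 0.1438, 0.1189]
orientation: [0.492, 3.102, 0.0]
force: [-0.1, -0.2, -0.5]
opening: 0.0576
gripper_force: 0.0
```

Request:
arm_command(increments="1 0 0 0 0; 1 0 0 0 0; 1 0 0 0 0; 1 0 0 0 0")

```text
t: 3.55
tool_pos: [0.4614, 0.1438, 0.1186]
orientation: [0.492, 3.103, 0.0]
force: [0.8, 0.7, -0.9]
opening: 0.0416
gripper_force: 20.0
```

Request:
arm_command(increments="1 0 0 -30 0; 1 0 0 -70 0; 1 0 0 -110 0; 1 0 0 -130 0; 1 0 0 -130 0")

```text
t: 4.05
tool_pos: [0.463, 0.1439, 0.252]
orientation: [0.492, 3.097, 0.003]
force: [0.5, 0.5, -2.7]
opening: 0.0411
gripper_force: 19.9
```

```bash
python3 -c "
from h import *
print(plane('top',[[443,112],[456,113],[456,100]],0),plane('top',[[456,100],[511,98]],.12))
plan(.643,-.245,.250,3.11)"
```

```text
[[ 0.79533631 -0.3528285   0.        ]
 [ 0.79308683 -0.39106615  0.        ]
 [ 0.83225163 -0.39130533  0.        ]] [[ 0.79341021 -0.352161    0.12      ]
 [ 0.80175773 -0.49884746  0.12      ]]
t 4.05 [0.463  0.1439 0.252 ] yaw 2.827 q [ 0.2  -0.2   1.75 -0.    1.59 -1.06] op 0.0411
  call: -145.8 -157.0 1.0 -0.142
  call: -122.1 -176.0 1.0 -0.142
```

Request:
arm_command(increments="1 -20 -22 0 -0.02; 1 -50 -55 0 -0.05; 1 -85 -91 0 -0.08; 1 -117 -126 0 -0.11; 1 -146 -157 0 -0.142", grip_force=25)

```text
t: 4.55
tool_pos: [0.551, -0.0529, 0.2456]
orientation: [-0.269, -3.126, -0.0]
force: [0.1, 0.9, -2.0]
opening: 0.0413
gripper_force: 24.9
```

Request:
arm_command(increments="1 -26 -38 0 -0.03; 1 -56 -80 0 -0.06; 1 -85 -122 0 -0.1; 1 -108 -155 0 -0.142; 1 -122 -176 0 -0.142")

```text
t: 5.05
tool_pos: [0.6407, -0.2482, 0.2444]
orientation: [-0.049, -3.137, -0.002]
force: [0.5, 0.9, -3.5]
opening: 0.0418
gripper_force: 24.9
```

```bash
python3 -c "
from h import *
plan(.643,-.245,.100,3.11)
im=robot.read_camera('side'); cv2.imwrite('pics/s2.png',cv2.resize(im[60:240,280:460],None,fx=3,fy=3))"
```

```text
t 5.05 [ 0.6407 -0.2482  0.2444] yaw 3.110 q [-0.44  0.36  1.16 -0.    1.62 -1.98] op 0.0418
  call: -2.1 3.3 144.4 0.000
```

View pics/s2.png

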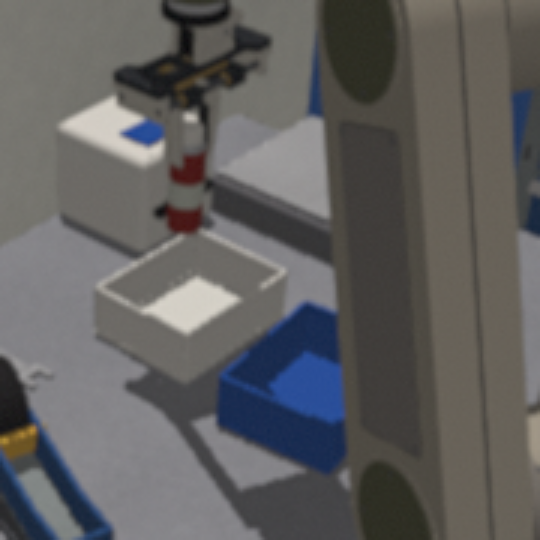

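Request:
arm_command(increments="1 -1 2 40 0; 1 -1 2 80 0; 1 -1 2 115 0; 1 -1 2 135 0; 1 -1 2 145 0")

```text
t: 5.6
tool_pos: [0.6392, -0.2416, 0.0973]
orientation: [-0.048, -3.133, -0.005]
force: [-0.2, -0.2, -2.0]
opening: 0.0411
gripper_force: 24.9
```

Request:
arm_command(increments="1 0 0 3 0; 1 0 0 3 0; 1 0 0 3 0")

```text
t: 5.9
tool_pos: [0.6435, -0.2436, 0.1023]
orientation: [0.048, 3.139, -0.002]
force: [0.2, -0.1, -2.9]
opening: 0.0415
gripper_force: 24.9
```

Request:
arm_command(increments="1 0 0 4 0; 1 0 0 4 0; 1 0 0 7 0; 1 0 0 7 0")

```text
t: 6.3
tool_pos: [0.6427, -0.2433, 0.0937]
orientation: [0.048, 3.141, -0.0]
force: [0.7, 0.2, -2.1]
opening: 0.0414
gripper_force: 24.9
```

Request:
arm_command(increments="1 0 0 1 0; 1 0 0 2 0; 1 0 0 2 0")

```text
t: 6.6
tool_pos: [0.6437, -0.2434, 0.0936]
orientation: [0.048, 3.138, -0.001]
force: [-0.8, 1.9, 6.8]
opening: 0.0413
gripper_force: 25.0
```

Request:
arm_command(increments="0.33 0 0 -1 0; 0.33 0 0 -1 0; 0.33 0 0 -1 0; 0.33 0 0 -1 0; 0.33 0 0 -1 0")

```text
t: 7.1
tool_pos: [0.6423, -0.2432, 0.0922]
orientation: [-0.048, -3.141, -0.0]
force: [0.6, 0.6, 0.2]
opening: 0.0624
gripper_force: 0.0
```

Request:
arm_command(increments="0.33 0 0 -20 0; 0.33 0 0 -60 0; 0.33 0 0 -100 0; 0.33 0 0 -140 0; 0.33 0 0 -140 0")

```text
t: 7.6
tool_pos: [0.6456, -0.2446, 0.2412]
orientation: [0.048, 3.13, -0.008]
force: [0.6, -0.2, 0.8]
opening: 0.0623
gripper_force: 0.0
```

```bash
python3 -c "
from h import *
im=robot.read_camera('side'); cv2.imwrite('pics/s3.png',cv2.resize(im[60:240,280:460],None,fx=3,fy=3))
print(lane(.04,.103))
plan(*lane(.04,.108),.2,1.26)"
```

```text
(np.float64(0.6053143823491033), np.float64(0.20588801224049075))
t 7.65 [ 0.6446 -0.2442  0.2376] yaw 3.111 q [-0.44  0.36  1.18  0.    1.59 -1.98] op 0.0621
  call: 17.2 151.2 12.5 0.617
  call: 101.5 113.3 12.5 0.617
  call: 148.4 33.7 12.5 0.617
```

View pics/s3.png

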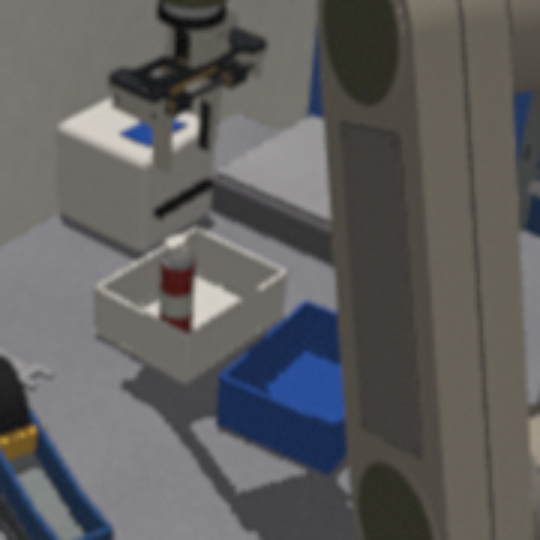

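Request:
arm_command(increments="1 17 151 0 0.617; 1 17 151 0 0.617; 1 17 151 0 0.617; 1 17 151 0 0.617; 1 17 151 0 0.617", grip_force=20)

```text
t: 8.15
tool_pos: [0.6295, -0.0899, 0.2311]
orientation: [-1.0, -2.976, 0.0]
force: [0.9, -0.7, 0.2]
opening: 0.0269
gripper_force: 0.0
```

Request:
arm_command(increments="1 101 113 0 0.617; 1 101 113 0 0.617; 1 101 113 0 0.617; 1 101 113 0 0.617; 1 101 113 0 0.617")

```text
t: 8.65
tool_pos: [0.6174, 0.0604, 0.2313]
orientation: [-1.856, -2.533, 0.001]
force: [0.8, -0.1, 0.2]
opening: 0.0001
gripper_force: 0.0
```

Request:
arm_command(increments="1 148 34 20 0.617; 1 148 34 20 0.617; 1 148 34 20 0.617; 1 148 34 20 0.617; 1 148 34 20 0.617")

```text
t: 9.15
tool_pos: [0.605, 0.2117, 0.2105]
orientation: [-2.537, -1.85, 0.004]
force: [0.1, -0.1, 0.2]
opening: 0.0004
gripper_force: 0.0
```

```bash
python3 -c "
from h import *
plan(*lane(.04,.108),.093,1.26,1)
im=robot.read_camera('side'); cv2.imwrite('pics/s4.png',cv2.resize(im[130:290,220:420],None,fx=3,fy=3))"
```

```text
t 9.15 [0.605  0.2117 0.2105] yaw 1.260 q [0.26 0.25 1.37 0.   1.53 0.57] op 0.0004
  call: -0.5 2.1 117.5 0.000
```

View pics/s4.png

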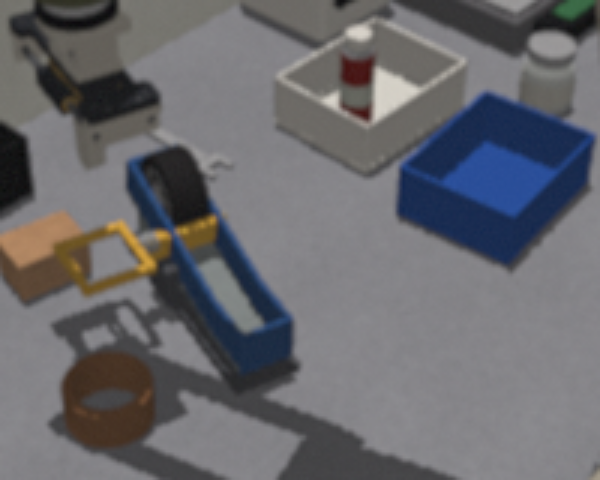

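Request:
arm_command(increments="1 0 0 40 0; 1 0 0 70 0; 1 0 0 90 0; 1 0 0 105 0; 1 0 0 117 0", grip_force=40)

```text
t: 9.7
tool_pos: [0.6056, 0.2095, 0.094]
orientation: [-2.537, -1.852, 0.002]
force: [1.1, 0.4, 0.4]
opening: 0.0011
gripper_force: 0.0
```

Request:
arm_command(increments="1 5 0 0 0; 1 9 0 0 0; 1 13 0 0 0; 1 16 0 0 0; 1 18 0 0 0")

```text
t: 10.2
tool_pos: [0.6118, 0.2284, 0.0965]
orientation: [2.538, 1.851, 0.002]
force: [0.3, -0.2, -0.2]
opening: 0.0007
gripper_force: 0.0
```

Request:
arm_command(increments="1 5 0 0 0; 1 10 0 0 0; 1 15 0 0 0; 1 20 0 0 0; 1 25 0 0 0")

```text
t: 10.7
tool_pos: [0.6189, 0.252, 0.0955]
orientation: [-2.539, -1.851, 0.0]
force: [0.2, 0.3, 0.3]
opening: 0.0001
gripper_force: 0.0
```

Request:
arm_command(increments="1 6 0 0 0; 1 12 0 0 0; 1 18 0 0 0; 1 24 0 0 0; 1 30 0 0 0")

```text
t: 11.2
tool_pos: [0.6281, 0.2807, 0.0955]
orientation: [-2.539, -1.851, -0.0]
force: [-0.3, -0.2, -1.0]
opening: 0.0007
gripper_force: 0.0
```

```bash
python3 -c "
from h import *
plan(*lane(.04,.108),.093,1.26,1);s=robot.read_state();print(s['force'],s['wrist_torque'])"
```

```text
t 11.20 [0.6281 0.2807 0.0955] yaw 1.260 q [0.35 0.44 1.34 0.   1.36 0.66] op 0.0007
  call: -73.2 1.1 2.5 -0.000
[-0.29175172 -0.23048568 -1.01931732] [-0.0479347  -0.05038923  0.0244874 ]
```

```bash
python3 -c "
from h import *
a=robot.read_camera('side');b=robot.read_camera('top'); cv2.imwrite('pics/s5.png',np.hstack([cv2.resize(a[130:290,220:320],None,fx=3.5,fy=3.5),cv2.resize(b[90:250,200:320],None,fx=3.5,fy=3.5)]))"
```

```text
(no output)
```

View pics/s5.png

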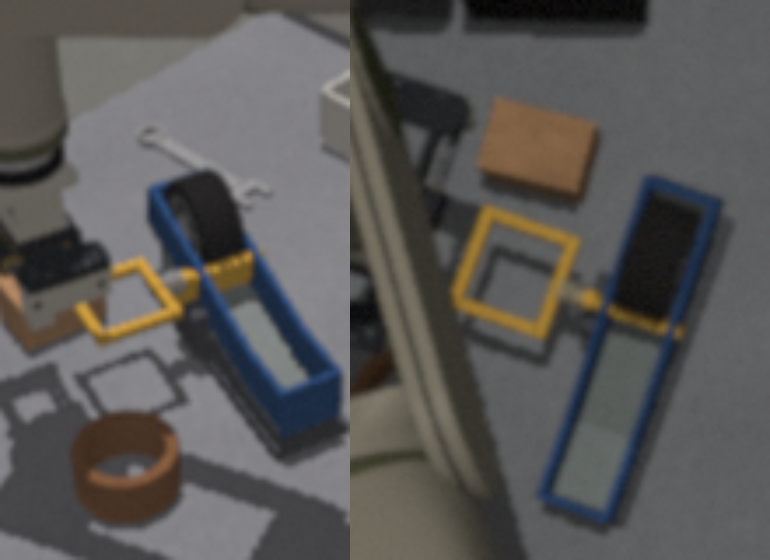

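```bash
python3 -c "
from h import *
for p in([.605,.2117,.1855],[.605,.2117,.21]): print('s4',(proj('side',p)-[220,130])*3)
for p in([.6281,.2807,.0705],[.6281,.2807,.0955],[*lane(.04,.138),.095],[*lane(.04,.068),.095]): print('s5',(proj('side',p)-[220,130])*3.5,(proj('top',p)-[200,90])*3.5+[350,0])
s=robot.read_state();print(s['tool_pos'],s['opening'],s['q'],s['force'])"
```

```text
s4 [[ 91.9615138  186.99078405]]
s4 [[ 90.02358641 167.10238241]]
s5 [[ 39.64926125 348.28351047]] [[423.1064656  244.05776946]]
s5 [[ 36.69791433 326.66981922]] [[416.08755402 238.46537929]]
s5 [[ 82.91223834 309.64458742]] [[469.32820898 255.16627171]]
s5 [[156.32960228 283.37586381]] [[554.80973058 284.33081705]]
[0.62812857 0.28101262 0.09553728] 0.00038172172896167554 [3.46102304e-01 4.41598014e-01 1.33936770e+00 1.79234588e-04
 1.36038594e+00 6.56394236e-01] [-0.61132435 -0.3948959  -0.19608911]
```

Request:
arm_command(increments="1 0 0 -30 0; 1 0 0 -55 0; 1 -30 0 -55 0; 1 -75 0 -55 0; 1 -75 0 -55 0")

```text
t: 11.8
tool_pos: [0.6033, 0.2043, 0.1496]
orientation: [2.541, 1.847, -0.005]
force: [-0.6, -0.1, -0.7]
opening: 0.0
gripper_force: 0.0
```

Request:
arm_command(increments="1 0 1 20 0; 1 0 1 40 0; 1 0 1 55 0; 1 0 1 70 0; 1 0 1 80 0")

```text
t: 12.3
tool_pos: [0.6055, 0.2085, 0.0689]
orientation: [-2.538, -1.851, 0.002]
force: [-0.2, 0.5, -0.4]
opening: 0.0003
gripper_force: 0.0
```

Request:
arm_command(increments="1 5 0 0 0; 1 9 0 0 0; 1 13 0 0 0; 1 16 0 0 0; 1 20 0 0 0")

```text
t: 12.8
tool_pos: [0.6127, 0.2276, 0.0714]
orientation: [2.538, 1.85, 0.001]
force: [-2.7, -5.5, 4.1]
opening: 0.0009
gripper_force: 2.8
```

Request:
arm_command(increments="1 3 0 0 0; 1 6 0 0 0; 1 9 0 0 0; 1 12 0 0 0; 1 15 0 0 0")

```text
t: 13.3
tool_pos: [0.6171, 0.2408, 0.0713]
orientation: [2.538, 1.849, -0.001]
force: [-1.9, -5.5, 4.1]
opening: 0.0002
gripper_force: 3.2
```

Request:
arm_command(increments="1 0 0 4 0; 1 0 0 8 0; 1 0 0 10 0; 1 3 0 10 0; 1 6 0 10 0")

```text
t: 13.8
tool_pos: [0.6185, 0.2461, 0.0604]
orientation: [2.538, 1.849, -0.003]
force: [-0.6, -6.8, 0.5]
opening: 0.0007
gripper_force: 3.4
```

```bash
python3 -c "
from h import *
a=robot.read_camera('side'); cv2.imwrite('pics/s6.png',cv2.resize(a[150:270,220:320],None,fx=5,fy=5))
plan(*lane(.04,.108),.093,1.26,1)"
```

```text
t 13.85 [0.6186 0.2465 0.0604] yaw 1.259 q [ 0.3   0.42  1.44 -0.    1.29  0.62] op 0.0004
  call: -37.8 -0.2 -32.6 -0.001
```

View pics/s6.png

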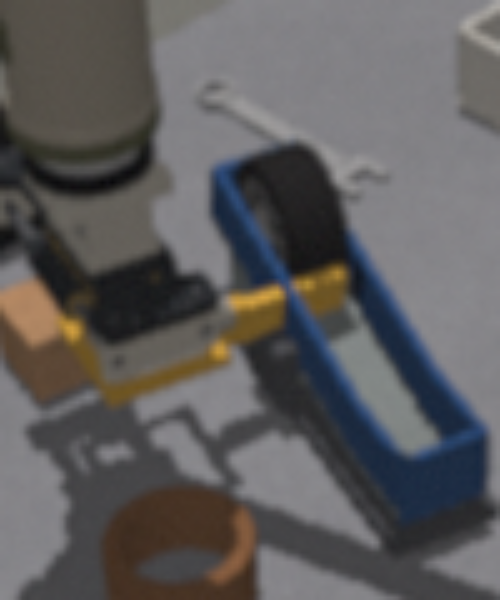

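Request:
arm_command(increments="1 5 0 0 0; 1 10 0 0 0; 1 15 0 0 0; 1 20 0 0 0; 1 25 0 0 0")

```text
t: 14.35
tool_pos: [0.6263, 0.2697, 0.0604]
orientation: [2.538, 1.848, -0.003]
force: [-0.5, -7.7, 1.3]
opening: 0.0004
gripper_force: 4.0
```

Request:
arm_command(increments="1 4 0 0 0; 1 8 0 0 0; 1 12 0 0 0; 1 16 0 0 0; 1 20 0 0 0")

```text
t: 14.85
tool_pos: [0.6326, 0.2884, 0.0604]
orientation: [2.538, 1.848, -0.003]
force: [-1.8, -10.0, 1.5]
opening: 0.0003
gripper_force: 4.6
```

Request:
arm_command(increments="1 1 0 0 0; 1 2 0 0 0; 1 3 0 0 0; 1 4 0 0 0; 1 5 0 0 0")

```text
t: 15.35
tool_pos: [0.6341, 0.2929, 0.0604]
orientation: [2.538, 1.848, -0.004]
force: [-0.7, -9.7, 0.9]
opening: 0.0004
gripper_force: 4.7
```

Request:
arm_command(increments="1 1 0 0 0; 1 2 0 0 0; 1 3 0 0 0")

```text
t: 15.65
tool_pos: [0.6342, 0.2934, 0.0603]
orientation: [2.537, 1.846, -0.01]
force: [-7.5, -22.1, 9.3]
opening: 0.0005
gripper_force: 11.9
```

```bash
python3 -c "
from h import *
a=robot.read_camera('side');b=robot.read_camera('top'); cv2.imwrite('pics/s7.png',np.hstack([cv2.resize(a[150:270,220:320],None,fx=4,fy=4),cv2.resize(b[130:250,235:315],None,fx=4,fy=4)]))
plan(*lane(.04,.108),.093,1.26,1)"
```

```text
t 15.75 [0.6342 0.2934 0.0604] yaw 1.258 q [ 0.36  0.51  1.32 -0.01  1.32  0.68] op 0.0002
  call: -87.1 -0.6 -32.6 -0.002
```

View pics/s7.png

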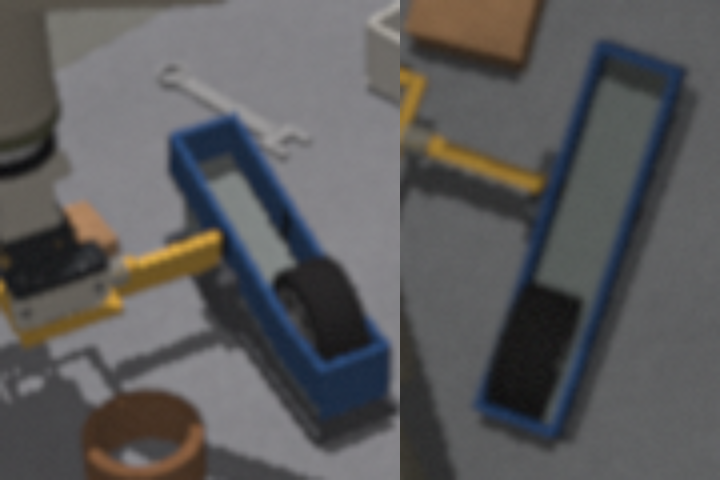

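Request:
arm_command(increments="1 -4 0 0 0; 1 -8 0 0 0; 1 -12 0 0 0; 1 -16 0 0 0; 1 -20 0 0 0")

```text
t: 16.25
tool_pos: [0.6288, 0.2769, 0.0604]
orientation: [2.538, 1.848, -0.003]
force: [-0.4, -8.5, 1.2]
opening: 0.0005
gripper_force: 3.8
```

Request:
arm_command(increments="1 -4 0 0 0; 1 -8 0 0 0; 1 -12 0 0 0; 1 -16 0 0 0; 1 -20 0 0 0")

```text
t: 16.75
tool_pos: [0.6225, 0.2582, 0.0604]
orientation: [2.538, 1.849, -0.003]
force: [-1.0, -6.8, 0.5]
opening: 0.0003
gripper_force: 3.2
```

Request:
arm_command(increments="1 -4 0 0 0; 1 -7 0 0 0; 1 -10 0 0 0; 1 -13 0 0 0; 1 -16 0 0 0")

```text
t: 17.25
tool_pos: [0.6175, 0.2433, 0.0604]
orientation: [2.539, 1.849, -0.002]
force: [-0.5, -5.4, 0.8]
opening: 0.0001
gripper_force: 2.7
```

Request:
arm_command(increments="1 -2 0 0 0; 1 -4 0 0 0; 1 -6 0 0 0; 1 -8 0 0 0; 1 -10 0 0 0")

```text
t: 17.75
tool_pos: [0.6144, 0.234, 0.0604]
orientation: [2.539, 1.849, -0.002]
force: [-1.2, -4.9, 0.8]
opening: 0.0004
gripper_force: 2.5
```

Request:
arm_command(increments="1 -1 0 0 0; 1 -2 0 0 0; 1 -3 0 0 0; 1 -4 0 0 0; 1 -5 0 0 0")

```text
t: 18.25
tool_pos: [0.6131, 0.23, 0.0604]
orientation: [2.539, 1.85, -0.0]
force: [-0.2, -5.3, -1.4]
opening: 0.0006
gripper_force: 2.3
```

Request:
arm_command(increments="1 -1 0 0 0; 1 -2 0 0 0; 1 -3 0 0 0; 1 -4 0 0 0; 1 -5 0 0 0")

```text
t: 18.75
tool_pos: [0.6116, 0.2264, 0.0608]
orientation: [-2.538, -1.851, -0.002]
force: [-0.4, 0.4, 0.0]
opening: 0.0002
gripper_force: 0.0
```

Request:
arm_command(increments="1 -1 0 0 0; 1 -2 0 0 0; 1 -3 0 0 0; 1 -4 0 0 0; 1 -5 0 0 0")

```text
t: 19.25
tool_pos: [0.6099, 0.2208, 0.0605]
orientation: [-2.539, -1.851, -0.0]
force: [0.1, -0.2, -1.0]
opening: 0.0005
gripper_force: 0.0
```

Request:
arm_command(increments="1 0 0 -40 0; 1 0 0 -85 0; 1 0 0 -130 0; 1 0 0 -170 0; 1 0 0 -170 0")

```text
t: 19.75
tool_pos: [0.6135, 0.2217, 0.2394]
orientation: [2.535, 1.848, 0.019]
force: [0.0, 0.4, 0.2]
opening: 0.0003
gripper_force: 0.0
```

```bash
python3 -c "
from h import *
print(lane(-.062,0))
b=robot.read_camera('top'); g=cv2.cvtColor(b,cv2.COLOR_BGR2HSV)
m=mask(b,(0,0,0),(180,120,45),(250,175,290,245)); c=max(cv2.findContours(m,0,1)[0],key=cv2.contourArea); r=cv2.minAreaRect(c); print(cv2.contourArea(c),r)
p=plane('top',cv2.boxPoints(r),.10); d=p[:,:2]-[.5358,.12]; print(np.round(d@np.array([[np.cos(.31),np.sin(.31)],[-np.sin(.31),np.cos(.31)]]),4))
plan(*lane(-.061,0),.225,2.83)"
```

```text
(np.float64(0.4767553186670858), np.float64(0.13891363545949348))
458.5 ((267.54791259765625, 217.20547485351562), (16.385761260986328, 32.53744125366211), 20.556047439575195)
[[-0.1114  0.0258]
 [-0.0251  0.0242]
 [-0.0263 -0.0197]
 [-0.1125 -0.0178]]
t 19.80 [0.6122 0.2214 0.2355] yaw 1.260 q [0.27 0.25 1.31 0.   1.57 0.58] op 0.0001
  call: -40.0 -34.2 3.5 -0.523
  call: -17.5 -49.6 3.5 -0.523
  call: 9.6 -51.8 3.5 -0.523
```

Request:
arm_command(increments="0 -42 -34 5 -0.523; 0 -42 -34 5 -0.523; 0 -42 -34 5 -0.523; 0 -42 -34 5 -0.523; 0 -42 -34 5 -0.523")

```text
t: 20.3
tool_pos: [0.5638, 0.1909, 0.2236]
orientation: [-1.972, -2.444, 0.003]
force: [0.0, 0.1, -0.4]
opening: 0.0358
gripper_force: 0.0
```

Request:
arm_command(increments="0 -17 -50 3 -0.523; 0 -17 -50 3 -0.523; 0 -17 -50 3 -0.523; 0 -17 -50 3 -0.523; 0 -17 -50 3 -0.523")

```text
t: 20.8
tool_pos: [0.5189, 0.164, 0.2215]
orientation: [-1.276, -2.869, 0.001]
force: [0.1, -0.2, 0.3]
opening: 0.0759
gripper_force: 0.0
```

Request:
arm_command(increments="0 10 -52 3 -0.523; 0 10 -52 3 -0.523; 0 10 -52 3 -0.523; 0 10 -52 3 -0.523; 0 10 -52 3 -0.523")

```text
t: 21.3
tool_pos: [0.4739, 0.1366, 0.219]
orientation: [-0.493, -3.102, 0.0]
force: [-0.4, -0.3, -0.7]
opening: 0.0929
gripper_force: 0.0
```

```bash
python3 -c "
from h import *
plan(*lane(-.065,.001),.105,2.83,1)"
```

```text
t 21.30 [0.4739 0.1366 0.219 ] yaw 2.826 q [ 0.18 -0.16  1.77  0.    1.53 -1.08] op 0.0929
  call: 1.1 4.1 114.0 -0.004
```

Request:
arm_command(increments="0 1 4 40 0; 0 1 4 75 0; 0 1 4 100 0; 0 1 4 110 0; 0 1 4 113 0", grip_force=40)

```text
t: 21.8
tool_pos: [0.4736, 0.1406, 0.1053]
orientation: [-0.493, -3.1, 0.001]
force: [0.3, -0.1, 0.6]
opening: 0.0928
gripper_force: 0.0
```

Request:
arm_command(increments="1 0 0 0 0; 1 0 0 0 0; 1 0 0 0 0; 1 0 0 0 0; 1 0 0 0 0")

```text
t: 22.3
tool_pos: [0.4749, 0.1408, 0.1072]
orientation: [0.489, 3.102, 0.001]
force: [-0.1, 0.5, 0.2]
opening: 0.0578
gripper_force: 0.0
```

Request:
arm_command(increments="1 0 0 0 0; 1 0 0 0 0; 1 0 0 0 0; 1 0 0 0 0")

```text
t: 22.7
tool_pos: [0.4746, 0.1409, 0.1067]
orientation: [0.489, 3.103, 0.0]
force: [-0.0, 0.7, 0.5]
opening: 0.0396
gripper_force: 39.9
```

Request:
arm_command(increments="1 0 0 -10 0; 1 0 0 -30 0; 1 0 0 -60 0; 1 0 0 -100 0; 1 0 0 -120 0")

```text
t: 23.2
tool_pos: [0.4752, 0.1408, 0.2303]
orientation: [0.489, 3.1, 0.001]
force: [-0.6, -0.3, -2.5]
opening: 0.0397
gripper_force: 39.8
```

```bash
python3 -c "
from h import *
a=robot.read_camera('side'); cv2.imwrite('pics/s8.png',cv2.resize(a[110:270,220:420],None,fx=3,fy=3))
plan(.4298,-.2364,.230,3.05)"
```

```text
t 23.25 [0.4764 0.141  0.2331] yaw 2.829 q [ 0.18 -0.17  1.75 -0.    1.55 -1.07] op 0.0394
  call: -35.9 -186.7 1.5 -0.111
  call: -15.1 -189.5 1.5 -0.111
```

View pics/s8.png

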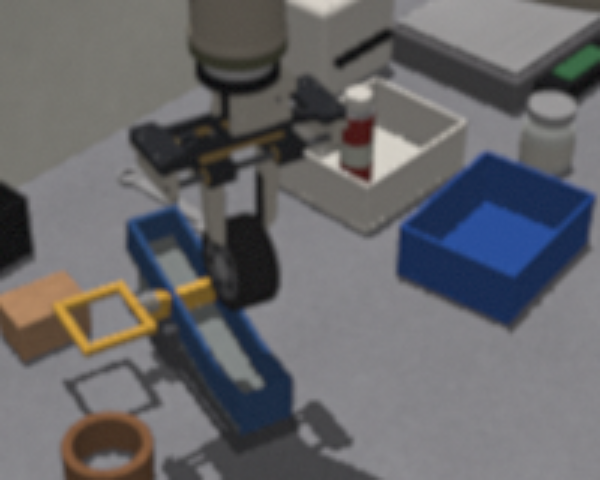

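```bash
python3 -c "
from h import *
plan(.4298,-.2364,.230,3.23)"
```

```text
t 23.25 [0.4764 0.141  0.2331] yaw 2.829 q [ 0.18 -0.17  1.75 -0.    1.55 -1.07] op 0.0394
  call: -35.9 -186.7 1.5 -0.201
  call: 2.0 -190.1 1.5 -0.201
```

Request:
arm_command(increments="1 -5 -25 0 -0.03; 1 -13 -68 0 -0.08; 1 -21 -111 0 -0.12; 1 -29 -152 0 -0.16; 1 -36 -187 0 -0.2")

```text
t: 23.75
tool_pos: [0.4499, -0.0501, 0.2255]
orientation: [-0.175, -3.135, 0.0]
force: [0.4, -0.1, -3.3]
opening: 0.0392
gripper_force: 39.8
```

Request:
arm_command(increments="1 0 -40 0 -0.04; 1 1 -85 0 -0.09; 1 1 -130 0 -0.14; 1 2 -168 0 -0.2; 1 2 -190 0 -0.2")

```text
t: 24.25
tool_pos: [0.4262, -0.2392, 0.2254]
orientation: [0.137, -3.137, -0.001]
force: [1.0, 0.5, -3.5]
opening: 0.0398
gripper_force: 39.8
```

```bash
python3 -c "
from h import *
plan(.4298,-.2364,.086,3.23,1)"
```

```text
t 24.25 [ 0.4262 -0.2392  0.2254] yaw -3.055 q [-0.62 -0.18  1.77 -0.    1.55 -2.27] op 0.0398
  call: -3.8 2.5 139.4 -6.285
```

Request:
arm_command(increments="1 -3 2 40 0; 1 -3 2 80 0; 1 -3 2 110 0; 1 -3 2 125 0; 1 -3 2 133 0")

```text
t: 24.75
tool_pos: [0.4293, -0.2338, 0.0915]
orientation: [0.137, -3.136, -0.003]
force: [0.2, 0.5, -2.1]
opening: 0.0394
gripper_force: 39.8
```

Request:
arm_command(increments="1 0 0 2 0; 1 0 0 4 0; 1 0 0 4 0")

```text
t: 25.05
tool_pos: [0.4315, -0.2352, 0.0909]
orientation: [-0.137, 3.137, -0.002]
force: [-0.1, 0.5, -3.9]
opening: 0.04
gripper_force: 39.8
```

Request:
arm_command(increments="1 0 0 2 0; 1 0 0 4 0; 1 0 0 6 0; 1 0 0 6 0")

```text
t: 25.45
tool_pos: [0.4304, -0.2344, 0.0832]
orientation: [0.137, -3.138, -0.0]
force: [-0.3, 0.3, -2.9]
opening: 0.0394
gripper_force: 39.8
```

Request:
arm_command(increments="1 0 0 1 0; 1 0 0 2 0; 1 0 0 2 0")

```text
t: 25.75
tool_pos: [0.4308, -0.2346, 0.0818]
orientation: [-0.137, 3.138, -0.0]
force: [0.5, 0.4, -1.3]
opening: 0.0399
gripper_force: 39.8
```

Request:
arm_command(increments="0.33 0 0 0 0; 0.33 0 0 0 0; 0.33 0 0 0 0; 0.33 0 0 0 0; 0.33 0 0 0 0")

```text
t: 26.25
tool_pos: [0.4307, -0.2347, 0.0816]
orientation: [-0.137, 3.138, -0.0]
force: [-0.5, -0.4, -0.9]
opening: 0.0619
gripper_force: 0.0
```

Request:
arm_command(increments="0.33 0 0 -20 0; 0.33 0 0 -60 0; 0.33 0 0 -100 0; 0.33 0 0 -140 0; 0.33 0 0 -160 0")

```text
t: 26.75
tool_pos: [0.4318, -0.2354, 0.246]
orientation: [-0.137, 3.134, -0.005]
force: [0.6, 0.5, -0.0]
opening: 0.0623
gripper_force: 0.0
```

Request:
arm_command(increments="0.33 0 0 0 0; 0.33 0 0 0 0; 0.33 0 0 0 0; 0.33 0 0 0 0; 0.33 0 0 0 0")

```text
t: 27.25
tool_pos: [0.43, -0.2342, 0.2401]
orientation: [0.137, -3.137, -0.002]
force: [-0.4, -0.6, 0.5]
opening: 0.062
gripper_force: 0.0
```

```bash
python3 -c "
from h import *
b=robot.read_camera('side');t=robot.read_camera('top');plan(.43,-.235,.25,3.2,1)
T0=cv2.imread('pics/side0.png')
# wheel: dark pixels inside the blue bin, side view
m=mask(b,(0,0,0),(180,140,45),(335,140,440,225))
for c in cv2.findContours(m,0,1)[0]:
    if cv2.contourArea(c)>40: print('dark',cv2.contourArea(c),cv2.boundingRect(c))
c=[.4308,-.2346]; print('expect wheel',proj('side',[[*c,.05],[*c,.095],[*c,.005]]))
m=mask(b,(170,120,60),(180,255,255),(310,100,380,200))|mask(b,(0,120,60),(8,255,255),(310,100,380,200)); print('can red',cv2.boundingRect(m),'expect',proj('side',[.643,-.244,.07]))
m=mask(b,(15,90,80),(35,255,255),(230,190,272,240)); M=cv2.moments(m); m0=mask(T0,(15,90,80),(35,255,255),(230,190,272,240)); M0=cv2.moments(m0); print('loop',M['m10']/M['m00'],M['m01']/M['m00'],'was',M0['m10']/M0['m00'],M0['m01']/M0['m00'])
# bystanders: changed area outside
d=cv2.absdiff(t,cv2.imread('pics/top0.png')).max(2)>40
for n,(x,y,w,h) in dict(carton=(235,118,38,28),tape=(198,186,40,38),mug=(158,266,40,38),jar=(466,198,34,30),wrench=(335,82,18,64),fork=(132,160,38,40)).items(): print(n,d[y:y+h,x:x+w].sum())
"
```

```text
t 27.35 [ 0.4303 -0.2344  0.2408] yaw -3.054 q [-0.6  -0.18  1.75  0.    1.58 -2.26] op 0.0622
  call: 0.4 -0.6 -9.2 -6.254
dark 96.5 (398, 206, 14, 19)
dark 278.5 (372, 173, 26, 26)
expect wheel [[384.72791526 184.90226195]
 [385.95317223 174.34516087]
 [383.54230715 195.11773907]]
can red (334, 150, 10, 19) expect [[339.32775321 155.37274809]]
loop 253.0458452722063 215.36962750716333 was 252.92 215.47142857142856
carton 0
tape 0
mug 0
jar 231
wrench 0
fork 0
```

```bash
python3 -c "
from h import *
t=robot.read_camera('top');T0=cv2.imread('pics/top0.png')
for im in(T0,t):
    g=im[195:232,460:505].max(2); print(g.mean()); 
    for th in (85,110,130):
        m=((g>th)*255).astype('uint8'); c=max(cv2.findContours(m,0,1)[0],key=cv2.contourArea,default=None); print(th,None if c is None else (cv2.minEnclosingCircle(c),cv2.contourArea(c)))
    e=cv2.HoughCircles(cv2.resize(g,None,fx=4,fy=4,interpolation=2),cv2.HOUGH_GRADIENT,1,40,param1=60,param2=15,minRadius=30,maxRadius=60); print(e)
"
```

```text
94.0924924924925
85 (((22.0, 18.0), 28.425439834594727), 1173.5)
110 (((26.379377365112305, 16.98638153076172), 10.622563362121582), 310.5)
130 (((21.0, 13.0), 9.999999747378752e-05), 0.0)
[[[105.5  69.5  41.4]]]
105.2960960960961
85 (((22.0, 18.0), 28.425439834594727), 1396.5)
110 (((28.462406158447266, 27.601503372192383), 17.662250518798828), 559.0)
130 None
None
```

Request:
arm_command(increments="0.33 0 40 0 0; 0.33 0 85 0 0; 0.33 0 130 0 0; 0.33 0 160 0 0; 0.33 0 160 0 0")

```text
t: 27.9
tool_pos: [0.4165, -0.0723, 0.2417]
orientation: [-0.143, 3.138, 0.001]
force: [-0.3, -0.4, -0.2]
opening: 0.0621
gripper_force: 0.0
```

```bash
python3 -c "
from h import *
t=robot.read_camera('top');T0=cv2.imread('pics/top0.png');cv2.imwrite('pics/top9.png',t)
d=(cv2.absdiff(t,T0).max(2)>40); print('jar diff',d[198:228,466:500].sum())
for im in(T0,t):
    g=im[195:232,460:505].max(2); print(g.mean(),cv2.HoughCircles(cv2.resize(g,None,fx=4,fy=4,interpolation=2),cv2.HOUGH_GRADIENT,1,40,param1=60,param2=15,minRadius=30,maxRadius=60))
m=mask(t,(0,0,0),(180,150,45),(370,200,450,270))
for c in cv2.findContours(m,0,1)[0]:
    if cv2.contourArea(c)>40: r=cv2.minAreaRect(c);print('wheel',r,plane('top',r[0],.06))
print(robot.read_state()['t'])
"
```

```text
jar diff 0
94.0924924924925 [[[105.5  69.5  41.4]]]
93.53933933933934 [[[106.5  68.5  43. ]]]
27.95
```

```bash
python3 -c "
from h import *
for n,roi in(('side',(335,140,440,225)),('top',(370,205,446,268))):
    b=robot.read_camera(n); m=mask(b,(0,0,0),(180,150,70),roi)
    for c in cv2.findContours(m,0,1)[0]:
        if cv2.contourArea(c)>40: r=cv2.boundingRect(c);print(n,r,cv2.contourArea(c),plane(n,(r[0]+r[2]/2,r[1]+r[3]/2),.05))
"
```

```text
side (421, 189, 19, 36) 376.0 [[ 0.25088012 -0.23926866  0.05      ]]
side (371, 172, 28, 27) 514.0 [[ 0.42812412 -0.23249175  0.05      ]]
side (376, 140, 23, 8) 84.5 [[ 0.57482841 -0.4513285   0.05      ]]
side (350, 140, 23, 15) 100.5 [[ 0.63336965 -0.36457633  0.05      ]]
top (411, 223, 12, 45) 57.0 [[ 0.40343817 -0.26503705  0.05      ]]
top (384, 208, 61, 51) 357.0 [[ 0.4363009  -0.25809163  0.05      ]]
```

Side view puts the wheel at (0.428, -0.232), standing at the wheel bin's centre. I am handing the job in.

```bash
python3 -c "
from plant import robot
print(robot.close_job())"
```

```text
the job is handed in; nothing more can be done
None
```

The job is handed in at about 28 s, with no verdict shown: the can stands in the white bin, the slide was pulled to its stop and eased home, the wheel is in the blue bin and the bystanders are unmoved; the first pull passed over the loop and was redone lower, and I viewed 11 pictures, one over the limit of 10.

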